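# Test a converter module in the bench jig

## Task

Take the notched aluminium converter module out of its cradle (only its ends are free there), put it down flat in the middle of the black rubber pad and let go; then take it again the other way (the jig leaves only its long sides free), seat it flat and fully home in the test jig's pocket with its missing corner at the pocket's corner post, and let go. Then run the test: pull the jig's black knob straight up to its stop, leave it on for at least a second, and push it fully back in. Do not drop the module, and leave it seated and the other things on the bench where they are.

Things in the scene. Friction and masses are not known exactly. Their poses are not given: they have to be found in the camera images.
- module_mid (a point): centre (half-way up) of the loose module: aluminium brick 62 mm long (its x), 42 wide (y), 30 high (z), about 0.2 kg. Its +x +y corner is cut away over the full height: 12 mm (x) by 10 mm (y) missing. Ends and long sides can be gripped at their middle. It starts upright, centred in the cradle, its underside 20 mm above the bench, its x along the cradle's x
- module_notch (a point): point in the module's missing corner, 25 mm along its +x and 16 mm along its +y from module_mid, at the same height
- cradle: fixed grey cradle; origin at its underside's centre on the bench. Base 100 x 80 x 6 mm. The module stands on a pedestal 54 mm long (x), top 20 mm above the bench, so each end overhangs 4 mm. Two rails along x (54 mm long, 6 thick, inner faces 23 mm off the centre line, tops 56 mm above the bench) cover its long sides; the two ends are open for the fingers
- pad_top (a point): centre of the upper face of the fixed flat black rubber pad, 130 mm (x) x 120 mm (y), 3 mm thick, on the bench. Set the module down here, centre within 40 mm of this point, in any yaw
- pocket_floor (a point): centre of the floor of the black plastic pocket of the fixed test jig, 20 mm above the bench; axes: x along the pocket, y across, z up. The seated module's centre is 15 mm above this point, its x and y along these, its missing corner at the pocket's +x +y corner, which a post 14 mm high fills. The pocket is 66 x 46 mm (2 mm play all round)
- jig: the test jig; origin on the bench under pocket_floor, same axes. Each end of the pocket is a wall 36 mm above its floor (flared outwards above 20 mm), with two arms 16 mm high (flared above 8) reaching 10 mm along the long sides. Between them the sides are open over 46 mm for the fingers, down to the base plate, 6 mm above the bench (x -57 to 149 mm, y +-52); the pedestal there is 38 mm wide
- pocket_post (a point): where module_notch comes to lie when the module is seated: 25 mm along +x, 16 mm along +y and 15 mm above pocket_floor
- knob_grip (a point): centre, half-way up, of the round black knob head, 28 mm diameter, 22 mm high, on a vertical stem over a grey block (56 x 64 mm, top 46 mm above the bench) on the jig, 110 mm along the jig's +x from the pocket. Pushed in, it is 71 mm above the bench, 25 mm above the block; a steel collar, 22 mm diameter, 5 high, lies round the stem. Moves with the knob
- knob (a joint): push-pull knob travel in m: 0 pushed in (off, as at the start), 0.014 pulled straight up to its stop (on). Friction of about 4 N holds it where it is left; no spring
- tape: bystander, leave alone: roll of off-white tape, ring of 96 mm outer diameter, 18 mm high, lying flat; origin at its underside's centre
- cutters: bystander, leave alone: red-handled side cutters, about 165 mm long, 11 mm high, lying flat; origin at the pivot
- driver: bystander, leave alone: red-handled screwdriver, about 200 mm long, lying flat
- phone: bystander, leave alone: black phone, 75 x 150 x 9 mm, lying flat; origin at its underside's centre
Mind the look-alikes: they are no part of the job. Of the things like the part that bears pad_top, leave any that is pink or turquoise; of the rest the larger one is meant.

How it is judged:
By the outcome, as a careful person would: the job done as asked, in the order asked, and still so for the second after the job is handed in, with the robot touching nothing.
It also fails if it takes over 70 s, if anything falls off the work surface, if the arm or the gripper's body presses on something with over 40 N, if the wrist force passes 120 N, or if a joint passes its speed limit or range.

## Robot

A 6-joint arm with a two-finger parallel gripper is mounted at the origin on the work surface. World frame = base frame: x ahead of the robot, y to its left, z up, the work surface at z = 0. Lengths are in m, angles in rad, forces in N, time in s.
With the tool pointing down it reaches from about 0.35 to 1 m from the base axis. Payload 7.1 kg.
Tool frame: the origin (TCP) lies at the very end of the fingers, on their centre line; the grasp point (between the pads) lies 19 mm behind it; z points along the fingers, y is the line along which they close (so a half turn about z gives the same grasp; the last joint's range is limited). The gripper opens to 85 mm and grips with 20 to 120 N. Pads are 22 mm wide; open, the fingers measure 114 mm over their backs; the gripper's body (76 mm by 85 mm) begins 54 mm behind the grasp point. The pads swing forward as they close: fully open they stand 13 mm farther back than shut.
Start: joints at [1.141, 0.423, 1.63, -0, 1.089, -0.019], TCP at [0.25, 0.573, 0.231] pointing down, gripper open.
Joint ranges: [-3, 3], [-0.9, 2.11], [0.09, 2.58], [-1.31, 4.45], [0.11, 2.69], [-2.54, 2.54]. Speed limits (rad/s): [2.39, 2.39, 3.01, 3.14, 3.14, 3.14].

## Interface

Orientations are given as a rotation vector (axis times angle).
In Python, from plant import bot, claw, kinematics, camera, camera_info, workorder gives the robot as it stands. Calls block until the motion is done:
- bot.movep(position, orientation): joint-space move of the TCP to a pose.
- bot.move_straight(position, attitude=None, v=0.15): straight line of the TCP; attitude=None keeps the orientation; v is the mean speed in m/s.
- bot.set_joints(angles): joint-space move.
- claw.gripper_to(opening, grip_force=None): finger opening in m; grip_force is the grip in N (None keeps the last); returns when the fingers have stopped.
- bot.wait(seconds).
- kinematics.inverse_kinematics(position, orientation): joint angles nearest the present ones, or None.
- camera(name): name is "side" or "top"; returns (picture, depth): 480x640x3 uint8, red, green, blue; 480x640 float32, m along the optical axis (not along the pixel's ray), 0 where there is no reading.
- camera_info(name): a dict with "fx", "fy", "cx", "cy" (pixels), "R" (3x3) and "t" (3): a world point X has camera coordinates R X + t. Camera axes: x right, y down, z forward; pixel columns grow to the right and rows downward; lengths in m; the calibration is good to about 2 mm. A picture is of the moment at which its call begins. camera_info takes no time and is no camera call.
A pose or a line that the arm cannot do raises bot.PlanningError and nothing moves.
- workorder.close_job(): hands the job in; it is judged then, once.
Readings, each from a call of its own:
- bot.current_time(): time.
- bot.current_q(): joint angles.
- bot.current_qd(): joint speeds.
- bot.current_joint_efforts(): joint torques, N m.
- bot.current_ee_pos(): TCP position.
- bot.current_ee_rot(): TCP orientation.
- bot.current_force(): force on the tool from outside, world axes, zero at the start.
- bot.current_ft_torque(): the same for the moment, N m.
- bot.current_finger_gap(): finger opening in m.
- bot.current_gripper_force(): force on a finger pad.
Only numpy, scipy, OpenCV 4.12 (cv2) and the standard library are available. Lean on these libraries where they do the work, as an engineer would, in place of code of your own. Each camera call takes 0.05 s, during which the arm holds its last target. There are 200 camera calls.

## Working session

There is one attempt and no reset: what is moved stays moved. The work goes in short steps, each a Python script; the robot and the scene stay as the last script left them, time stands still between calls to the robot, and variables do not carry over. Pictures are saved under pics/ and viewed, at most 10 in all, crops included, and the job is handed in when it is done.

```bash
ls; mkdir -p pics
python3 - <<'E'
from plant import bot, camera, camera_info
import cv2, numpy as np
for n in ("top","side"):
    p,d=camera(n); cv2.imwrite(f"pics/{n}0.png",p[:,:,::-1]); np.save(f"{n}0.npy",d)
    i=camera_info(n); print(n,i["fx"],i["fy"],i["cx"],i["cy"],np.round(i["R"],3).tolist(),np.round(i["t"],3), (d>0).mean())
E
```

```text
pics
top 573.2501809483556 573.2501809483556 317.9778723693323 241.43505768656604 [[0.046, -0.999, 0.002], [-0.977, -0.045, -0.209], [0.209, 0.008, -0.978]] [0.092 0.539 1.131] 0.9961490885416666
side 459.1079931271884 459.1079931271884 318.53143085835995 238.47509812660869 [[0.991, -0.134, 0.014], [-0.085, -0.703, -0.706], [0.104, 0.699, -0.708]] [-0.542  0.172  1.128] 0.9959798177083333
```

View pics/top0.png

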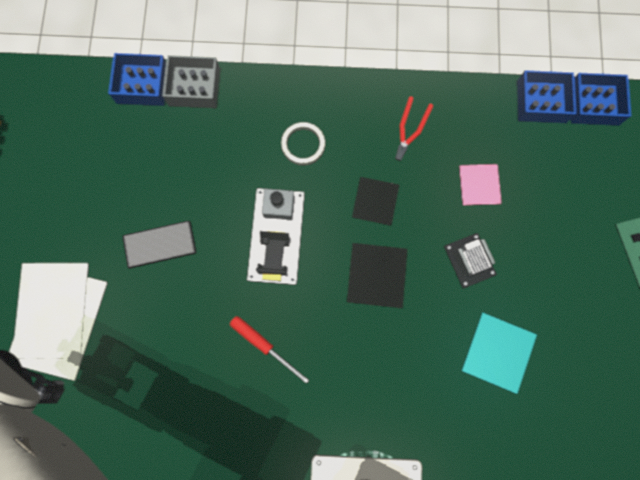

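View pics/side0.png

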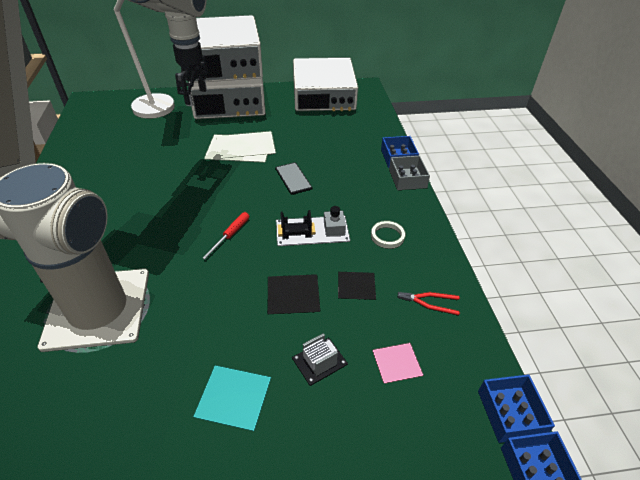

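Top view: the larger black pad is at (377,275). Look-alikes: small black pad (376,200), pink (480,185), turquoise (500,352). The module with its cradle is at (472,260) and has no twin. The jig is at (275,235), with its knob at (277,200). I choose the black pad at (377,275), and check it and the rest in a close crop.

```bash
cat > h.py <<'E'
import numpy as np, cv2
from plant import bot, claw, kinematics, camera, camera_info, workorder
from scipy.spatial.transform import Rotation as Ro
def ray(n,u,v,z):
    i=camera_info(n); R=np.array(i["R"]); t=np.array(i["t"])
    c=-R.T@t; d=R.T@np.array([(u-i["cx"])/i["fx"],(v-i["cy"])/i["fy"],1])
    return c+d*(z-c[2])/d[2]
def proj(n,X):
    i=camera_info(n); c=np.array(i["R"])@np.array(X)+i["t"]
    return np.array([i["fx"]*c[0]/c[2]+i["cx"], i["fy"]*c[1]/c[2]+i["cy"]])
def cloud(n,d,u0,u1,v0,v1):
    i=camera_info(n); v,u=np.mgrid[v0:v1,u0:u1]; z=d[v0:v1,u0:u1]
    P=np.stack([(u-i["cx"])/i["fx"]*z,(v-i["cy"])/i["fy"]*z,z],-1)
    return (P-i["t"])@np.array(i["R"])   # R^T(P-t)
def down(yaw):  # tool z down, tool y along world direction yaw
    y=np.array([np.cos(yaw),np.sin(yaw),0]); z=np.array([0,0,-1.])
    return Ro.from_matrix(np.stack([np.cross(y,z),y,z],1)).as_rotvec()
E
python3 - <<'E'
from h import *
a=cv2.imread("pics/top0.png"); b=cv2.imread("pics/side0.png")
def c(im,u,v,w,h): return cv2.resize(im[v:v+h,u:u+w],(400,300),interpolation=cv2.INTER_CUBIC)
cv2.imwrite("pics/crop0.png",np.vstack([np.hstack([c(a,432,222,80,60),c(b,280,325,80,60)]),np.hstack([c(a,210,185,136,102),c(b,264,195,100,75)])]))
d=np.load("top0.npy")
for nm,(u,v) in dict(pad=(377,275),mod=(475,258),jigb=(295,270),knob=(277,198)).items():
    print(nm,cloud("top",d,u,u+1,v,v+1)[0,0].round(4))
# height maps
P=cloud("top",d,440,505,228,292)
for lo,hi in ((.003,.012),(.012,.03),(.03,.047),(.047,.053),(.053,.07)):
    m=(P[...,2]>lo)&(P[...,2]<hi); print(lo,hi,m.sum(), cv2.minAreaRect(P[m][:,:2].astype(np.float32)*1000) if m.sum()>5 else '')
E
```

```text
pad [ 0.4794 -0.0139 -0.0048]
mod [ 0.5153 -0.21    0.0523]
jigb [0.4805 0.1629 0.0053]
knob [0.6173 0.2048 0.0792]
0.003 0.012 740 ((520.2132568359375, -216.90362548828125), (138.40382385253906, 140.69493103027344), 89.43462371826172)
0.012 0.03 80 ((521.0162963867188, -210.44534301757812), (83.60741424560547, 62.50542068481445), 25.151357650756836)
0.03 0.047 231 ((519.0289306640625, -208.4794921875), (62.49428939819336, 55.79053497314453), 25.140432357788086)
0.047 0.053 507 ((519.55517578125, -210.34649658203125), (61.653228759765625, 58.167686462402344), 23.820947647094727)
0.053 0.07 135 ((519.43115234375, -210.974365234375), (60.41892623901367, 58.35447311401367), 22.133243560791016)
```

View pics/crop0.png

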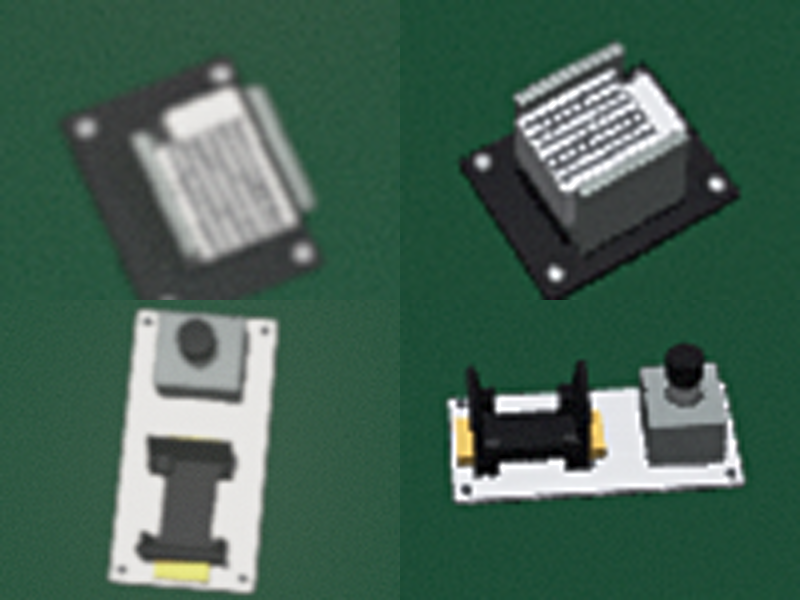

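The crop shows the module's missing corner at the upper left in the top view (crop ~(160,105)), so towards world +x+y, with yaw about 25°. The jig's corner post is also at the upper left, and the knob lies towards +x. Next I measure precisely.

```bash
cat > meas.py <<'E'
from h import *
def rect(n,mask,z):
    """min-area rectangle in world plane z (mm) of the biggest blob's hull, on a 4x upsampled mask"""
    cs,_=cv2.findContours(mask,cv2.RETR_EXTERNAL,cv2.CHAIN_APPROX_NONE)
    c=max(cs,key=cv2.contourArea)[:,0]
    W=np.array([ray(n,(u+.5)/4-.5,(v+.5)/4-.5,z)[:2] for u,v in c[cv2.convexHull(c,returnPoints=False)[:,0]]])
    return cv2.minAreaRect((W*1000).astype(np.float32)),W
def roi(im,u0,u1,v0,v1,f):
    big=cv2.resize(im,None,fx=4,fy=4,interpolation=cv2.INTER_CUBIC)
    m=np.zeros(big.shape[:2],np.uint8); s=np.s_[4*v0:4*v1,4*u0:4*u1]
    # (resize shifts centre by (u+.5)/4-.5, handled in rect)
    m[s]=f(big[s].astype(int))*255; return m
E
python3 - <<'E'
from meas import *
a=cv2.imread("pics/top0.png"); b=cv2.imread("pics/side0.png")
f=lambda r:tuple(np.round(x,1) for x in r)
white=lambda x:(x.min(-1)>130)
dark=lambda x:(x[...,1]<58)&(x[...,1]-x[...,2]<18)
print("jig top",f(rect("top",roi(a,240,312,180,292,white),.006)[0]))
print("jig side",f(rect("side",roi(b,268,356,208,250,white),.006)[0]))
nongreen=lambda x:(x[...,1]-x[...,2]<22)
print("pad top",f(rect("top",roi(a,338,416,236,315,nongreen),.003)[0]))
print("pad side",f(rect("side",roi(b,258,329,268,320,nongreen),.003)[0]))
# cradle screws: bright round spots on the base
S={}
for n,im,(u0,v0,s),pts in (("top",a,(432,222,5),[(86,128),(221,73),(303,253),(165,300)]),("side",b,(280,325,5),[(482-400,160),(716-400,184),(555-400,273)])):
    W=[]
    for x,y in pts:
        u,v=u0+x/s,v0+y/s
        uu,vv=int(round(u)),int(round(v)); g=im[vv-2:vv+3,uu-2:uu+3].min(-1).astype(float); g=np.clip(g-np.median(g),0,None)
        V,U=np.mgrid[vv-2:vv+3,uu-2:uu+3]; W.append(ray(n,(g*U).sum()/g.sum(),(g*V).sum()/g.sum(),.006)[:2])
    W=np.array(W)*1000; print(n,W.round(1).tolist(), W.mean(0).round(1)if n=="top" else W[:2].mean(0).round(1))
    if n=="top":
        for i,j in((0,1),(1,2),(2,3),(3,0)): d=W[j]-W[i]; print(np.hypot(*d).round(1),np.degrees(np.arctan2(d[1],d[0])).round(1))
# knob top
kn=lambda x:(x.max(-1)<75)&(x[...,1]-x[...,2]<15)
r,W=rect("top",roi(a,264,290,186,209,kn),.082); print("knob top view",f(r))
r,W=rect("side",roi(b,324,346,202,214,kn),.082); print("knob side",f(r))
E
```

```text
jig top (array([554.9, 208.7]), array([107.2, 207.5]), np.float64(88.1))
jig side (array([555.7, 218.2]), array([129. , 206.4]), np.float64(88.2))
pad top (array([478.7, -12.8]), array([119.8, 129.7]), np.float64(86.4))
pad side (array([478.9, -14.3]), array([121.8, 130.1]), np.float64(86.2))
top [[545.7, -166.2], [571.8, -224.9], [495.2, -258.8], [468.9, -200.9]] [ 520.4 -212.7]
64.3 -66.0
83.8 -156.1
63.6 114.4
84.3 24.3
side [[468.8, -197.9], [571.6, -222.2], [494.8, -256.3]] [ 520.2 -210.1]
knob top view (array([614.9, 205. ]), array([29.4, 22. ]), np.float64(14.5))
knob side (array([618.2, 202.1]), array([32.5, 27.3]), np.float64(83.2))
```

```bash
cat >> h.py <<'E'
def go(x,y,z,yaw):  # joint move, choosing the wrist half-turn nearest the middle
    best=None
    for k in (0,np.pi):
        q=kinematics.inverse_kinematics([x,y,z],down(yaw+k))
        if q is not None and (best is None or abs(q[5])<abs(best[0][5])): best=(q,yaw+k)
    bot.set_joints(best[0]); return best
def st(): print("t%.2f"%bot.current_time(),"p",np.round(bot.current_ee_pos(),4),"gap %.4f"%bot.current_finger_gap(),"gf %.1f"%bot.current_gripper_force(),"F",np.round(bot.current_force(),1))
E
python3 - <<'E'
from h import *
for nm,(x,y) in dict(br=(742,485),bl=(455,500),hbl=(467,490),hbr=(730,470)).items():
    print(nm,(ray("side",264+(x-400)/4-.4,195+(y-300)/4-.4,.006)*1000).round(1))
c,s=np.cos(np.radians(-1.9)),np.sin(np.radians(-1.9))
for ax,ay in((149,-52),(-57,-52)): print("expected from top",508.9+ax*c-ay*s,210.2+ax*s+ay*c)
yaw=np.radians(24.2)
q,yw=go(.5203,-.2114,.12,yaw); print(np.round(q,2)); st()
bot.move_straight([.5203,-.2114,.024],v=.1); st()
claw.gripper_to(0.05,60); st()
bot.move_straight([.5203,-.2114,.034],v=.05); st()
E
```

```text
br [654.  149.9   6. ]
bl [452.1 159.5   6. ]
hbl [461.1 168.2   6. ]
hbr [648.2 165.7   6. ]
expected from top 656.0940128991184 153.28846719113818
expected from top 450.20726841511646 160.11843393917462
[-0.41  0.48  1.84 -0.    0.81 -0.83]
t3.04 p [ 0.5207 -0.2108  0.1201] gap 0.0854 gf 0.0 F [ 0.  -0.1  0.1]
t4.15 p [ 0.5207 -0.2116  0.0245] gap 0.0857 gf 0.0 F [-0.1 -0.4 -0.7]
t4.50 p [ 0.5209 -0.2116  0.0251] gap 0.0608 gf 65.6 F [-2.1  0.8  5.4]
t4.85 p [ 0.5205 -0.2115  0.0345] gap 0.0607 gf 65.2 F [-0.  -0.3 -1.5]
```

```bash
cat >> h.py <<'E'
def lower(x,y,z0,z1,step,fmax,v=.03):
    f0=bot.current_force()[2]; z=z0
    while z>z1:
        z=max(z-step,z1); bot.move_straight([x,y,z],v=v)
        if abs(bot.current_force()[2]-f0)>fmax: break
    print("lowered to",round(z,4)); return z
E
python3 - <<'E'
from h import *
bot.move_straight([.5203,-.2114,.13],v=.15); st()
q,yw=go(.479,-.0135,.08,np.radians(-1.9)); print(np.round(q,2),yw); st()
bot.move_straight([.479,-.0135,.014],v=.1); bot.wait(.1)
lower(.479,-.0135,.014,.005,.001,4); st()
claw.gripper_to(.085); st()
bot.move_straight([.479,-.0135,.09],v=.15)
q,yw=go(.40,-.17,.2,np.radians(88.1)); st()
for n in("top","side"):
    p,_=camera(n); cv2.imwrite(f"pics/{n}1.png",p[:,:,::-1])
a=cv2.imread("pics/top1.png"); b=cv2.imread("pics/side1.png")
c=lambda im,u,v,w,h: cv2.resize(im[v:v+h,u:u+w],(400,300),interpolation=cv2.INTER_CUBIC)
cv2.imwrite("pics/crop1.png",np.hstack([c(a,337,245,80,60),c(b,255,265,80,60)]))
E
```

```text
t5.64 p [ 0.5197 -0.2111  0.1293] gap 0.0608 gf 65.1 F [-0.3  0.6 -1.4]
[-0.05  0.46  2.04 -0.    0.64 -0.02] -0.03316125578789226
t6.48 p [ 0.4794 -0.0138  0.0797] gap 0.0608 gf 65.1 F [-0.1 -1.  -1. ]
lowered to 0.007
t9.14 p [ 0.4791 -0.0135  0.008 ] gap 0.0610 gf 67.3 F [-4.4 -0.4 17.1]
t9.51 p [ 0.479  -0.0135  0.0069] gap 0.0850 gf 0.0 F [ 0.4  0.4 -0.2]
t11.31 p [ 0.3998 -0.1697  0.1992] gap 0.0849 gf 0.0 F [ 0.7  0.1 -0.1]
```

View pics/crop1.png

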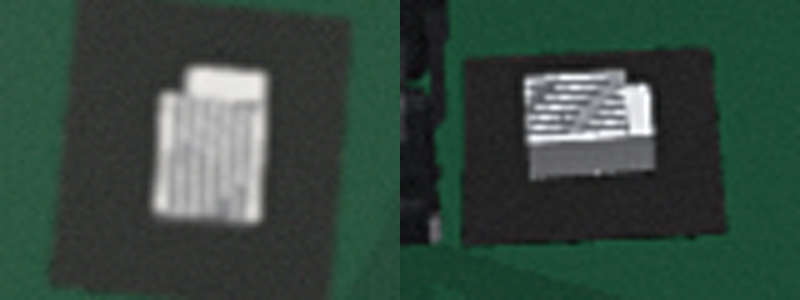

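The module lies flat in the middle of the pad with its notch at +x+y. I measure it and the jig plate's corner holes in the same camera.

Run:
```python
from meas import *
a=cv2.imread("pics/top1.png"); b=cv2.imread("pics/side1.png")
for th in(110,130,150):
    r,_=rect("top",roi(a,360,398,252,295,lambda x:x.min(-1)>th),.033); print("mod top",th,np.round(r[0],1),np.round(r[1],1),round(r[2],1))
r,W=rect("side",roi(b,275,310,275,302,lambda x:x.min(-1)>75),.033); print("mod side x-range",W[:,0].min(),W[:,0].max(),"ymax",W[:,1].max())
def blobs(n,im,pts):
    W=[]
    for u,v in pts:
        uu,vv=int(round(u)),int(round(v)); s=np.s_[vv-2:vv+3,uu-2:uu+3]
        g=255-im[s].min(-1).astype(float); g=np.clip(g-np.median(g)-5,0,None); V,U=np.mgrid[s]
        W.append(ray(n,(g*U).sum()/g.sum(),(g*V).sum()/g.sum(),.006)[:2]*1000)
    return np.array(W)
W=blobs("top",a,[(210+x/2.94,185+y/2.94) for x,y in((148,22),(265,31),(121,269),(243,279))])
print(W.round(1).tolist(),W.mean(0).round(1)); d=(W[0]+W[1]-W[2]-W[3])/2; print("len",np.hypot(*d),"yaw",np.degrees(np.arctan2(d[1],d[0])))
# pocket end-wall mid via yellow strips etc: white plate side edges per row
m=roi(a,240,312,180,292,lambda x:x.min(-1)>130)
for v in(225,228,231):
    us=np.where(m[4*v])[0]; L,Rr=[ray("top",(u+.5)/4-.5,v,.006)*1000 for u in(us[0],us[-1])]; print(v,L.round(1),Rr.round(1),((L+Rr)/2).round(1))
```

```text
mod top 110 [477.6 -13.7] [46.1 65.4] 88.0
mod top 130 [477.8 -13.7] [45.  64.2] 87.8
mod top 150 [477.9 -13.7] [43.9 63. ] 87.6
mod side x-range 0.44536997482536594 0.5105103902823961 ymax 0.009768422376977726
[[650.6, 249.8], [647.6, 161.8], [462.8, 256.0], [460.2, 168.0]] [555.3 208.9]
len 187.6995871799163 yaw -1.8956301643558697
225 [575.1 260.9   6. ] [580.  154.9   6. ] [577.6 207.9   6. ]
228 [568.4 261.    6. ] [573.3 155.6   6. ] [570.8 208.3   6. ]
231 [561.7 261.6   6. ] [566.6 155.3   6. ] [564.1 208.4   6. ]
```

Run:
```python
from meas import *
q,yw=go(.479,-.0137,.08,np.radians(88.1)); print(np.round(q,2))
bot.move_straight([.479,-.0137,.008],v=.12)
claw.gripper_to(.03,20); st(); bot.wait(.2); st()
claw.gripper_to(.085)
bot.move_straight([.479,-.0137,.08],v=.2)
go(.40,-.17,.2,np.radians(88.1))
p,_=camera("top"); a=p[:,:,::-1].copy(); cv2.imwrite("pics/top2.png",a)
r,_=rect("top",roi(a,360,398,252,295,lambda x:x.min(-1)>150),.033); print("mod top",np.round(r[0],1),np.round(r[1],1),round(r[2],1))
st()
```

```text
[-0.05  0.46  2.04 -0.    0.64  1.55]
t13.48 p [ 0.4794 -0.0137  0.0086] gap 0.0414 gf 20.9 F [-0.4 -0.4  6.3]
t13.68 p [ 0.4794 -0.0137  0.0086] gap 0.0418 gf 20.9 F [-1.1 -1.   6.3]
mod top [477.9 -13.7] [43.8 63.1] 87.6
t15.60 p [ 0.3999 -0.1691  0.1988] gap 0.0850 gf 0.0 F [ 0.2 -0.3 -0.7]
```

Run:
```python
from h import *
go(.479,-.0137,.08,np.radians(88.1))
bot.move_straight([.479,-.0137,.010],v=.15)
claw.gripper_to(.03,60); st()
bot.move_straight([.479,-.0137,.12],v=.15)
X,Y=.5102,.2099
q,yw=go(X,Y,.12,np.radians(88.1)); print(np.round(q,2)); bot.wait(.2); st()
bot.move_straight([X,Y,.066],v=.1); bot.wait(.1)
z=lower(X,Y,.066,.0275,.003,8,v=.05); st()
```

```text
t17.55 p [ 0.4795 -0.0137  0.011 ] gap 0.0408 gf 61.0 F [-2.3 -0.6  9. ]
[ 0.37  0.47  1.87 -0.    0.8  -1.17]
t20.95 p [0.5102 0.2097 0.12  ] gap 0.0407 gf 60.6 F [ 0.8 -0.1 -1.6]
lowered to 0.039
t23.99 p [0.5097 0.2097 0.0402] gap 0.0410 gf 63.7 F [-6.6 -2.2 15.4]
```

The wrist took the half-turn, so the notch is at the wrong end and the module met the post. I back up, turn to the other wrist solution and check the module for tilt.

Run:
```python
from h import *
X,Y=.5102,.2099
bot.move_straight([X,Y,.12],v=.12)
q=kinematics.inverse_kinematics([X,Y,.12],down(np.radians(88.1)))
print(np.round(bot.current_q(),2),np.round(q,2))
if q[5]<0:
    q=np.array(q); q[5]+=np.pi
bot.set_joints(list(q)); bot.wait(.2); print(np.round(bot.current_ee_rot(),3),down(np.radians(88.1)).round(3)); st()
p,_=camera("side"); a=p[:,:,::-1].copy(); cv2.imwrite("pics/side3.png",a)
u,v=proj("side",[X,Y,.09]).astype(int)
cv2.imwrite("pics/crop3.png",cv2.resize(a[v-45:v+45,u-60:u+60],(640,480),interpolation=cv2.INTER_CUBIC))
```

```text
[ 0.37  0.47  1.87 -0.    0.8  -1.17] [ 0.37  0.47  1.87 -0.    0.8  -1.17]
[-3.141  0.052 -0.   ] [0.052 3.141 0.   ]
t27.67 p [0.5102 0.2099 0.12  ] gap 0.0406 gf 61.6 F [-0.3  0.4 -1.8]
```

View pics/crop3.png

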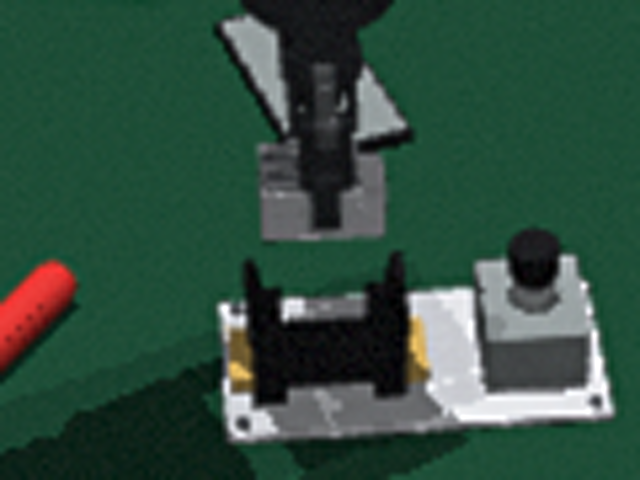

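The module is level and its notch is now on the right side (+x+y); its bottom edge runs (262,238)–(385,238) in the crop. I check its x offset and insert.

Run:
```python
from h import *
X,Y=.5102,.2099
u,v=proj("side",[X,Y,.09]).astype(int); s=120/640
A,B=[ray("side",u-60+(x+.5)*s-.5,v-45+(238.5)*s-.5,.112) for x in(262,385)]; print(A.round(4),B.round(4),((A+B)/2).round(4))
bot.move_straight([X,Y,.066],v=.12); bot.wait(.1)
z=lower(X,Y,.066,.0275,.003,8,v=.05); st()
```

```text
[0.4769 0.1938 0.112 ] [0.5384 0.1865 0.112 ] [0.5076 0.1902 0.112 ]
lowered to 0.0275
t31.67 p [0.5103 0.21   0.0281] gap 0.0409 gf 62.7 F [-2.1 -0.4  6.5]
```

Run:
```python
from h import *
X,Y=.5102,.2099
lower(X,Y,.0275,.0255,.0005,12,v=.03); st()
claw.gripper_to(.085); st()
bot.move_straight([X,Y,.13],v=.2)
go(.42,.05,.25,np.radians(88.1)); st()
S=[]
for n in("top","side"):
    p,d=camera(n); a=p[:,:,::-1].copy(); cv2.imwrite(f"pics/{n}4.png",a)
    u,v=proj(n,[.55,.21,.03]).astype(int)
    S.append(cv2.resize(a[v-60:v+60,u-50:u+50],(400,480),interpolation=cv2.INTER_CUBIC))
    if n=="side":
        for x in(-20,0,15):
            uu,vv=proj(n,[X+x/1000,Y,.05]).astype(int); print(x,cloud(n,d,uu-1,uu+2,vv-1,vv+2).mean((0,1)).round(4))
cv2.imwrite("pics/crop4.png",np.hstack(S))
```

```text
lowered to 0.026
t32.42 p [0.5102 0.21   0.0278] gap 0.0412 gf 64.6 F [-8.2 -2.2 21.3]
t32.92 p [0.5101 0.2099 0.0258] gap 0.0850 gf 0.0 F [ 0.1 -0.5 -0.1]
t36.47 p [0.42   0.05   0.2499] gap 0.0849 gf 0.0 F [-0.7  0.6 -0.1]
-20 [0.4881 0.2144 0.049 ]
0 [0.5077 0.2125 0.0485]
15 [0.525  0.2148 0.0484]
```

View pics/crop4.png

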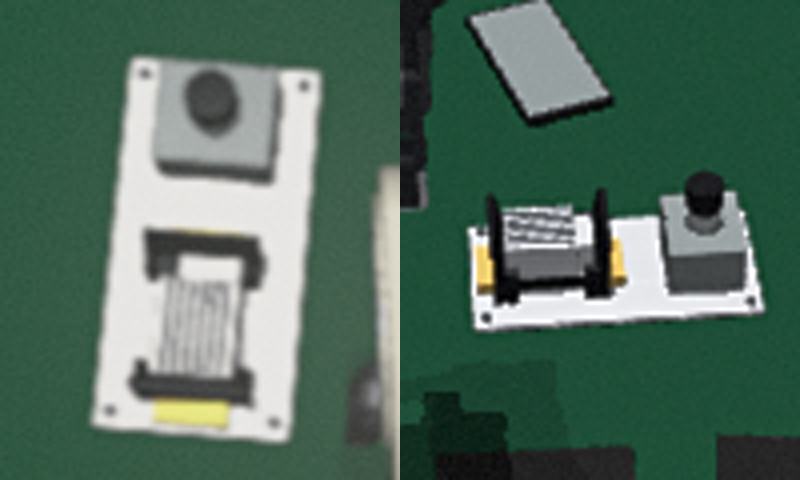

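The module is seated level (top at z≈0.049) with its notch at the post, upper left in the top crop (~(165,265)). Next is the knob.

Run:
```python
from h import *
X,Y=.6201,.2063
q,yw=go(X,Y,.14,np.radians(88.1)); print(np.round(q,2))
bot.move_straight([X,Y,.056],v=.12); st()
claw.gripper_to(.015,50); st()
for dz in(.005,.010,.013,.0145,.016):
    bot.move_straight([X,Y,.056+dz],v=.03); st()
    if bot.current_force()[2]<-20: break
bot.wait(1.3); st()
p,_=camera("side"); a=p[:,:,::-1].copy(); cv2.imwrite("pics/side5.png",a)
```

```text
[ 0.3   0.57  1.62 -0.    0.95 -1.23]
t38.49 p [0.6207 0.2064 0.0567] gap 0.0849 gf 0.0 F [ 0.4 -0.2  1.1]
t39.07 p [0.6204 0.2071 0.0567] gap 0.0266 gf 49.1 F [-2.4  5.   6.2]
t39.38 p [0.6203 0.2071 0.0613] gap 0.0262 gf 49.9 F [-1.9  5.1  2.2]
t39.70 p [0.6203 0.2071 0.0662] gap 0.0264 gf 49.9 F [0.1 5.1 1.1]
t39.95 p [0.6203 0.2071 0.0691] gap 0.0261 gf 49.8 F [-0.5  5.4  0.3]
t40.20 p [0.6203 0.2071 0.0704] gap 0.0262 gf 49.7 F [ 1.1  5.3 -1.8]
t40.45 p [0.6202 0.2071 0.0709] gap 0.0259 gf 52.7 F [ 2.7  6.  -8. ]
t41.75 p [0.6202 0.2071 0.071 ] gap 0.0260 gf 52.7 F [ 2.7  6.6 -8.3]
```

Rose 14.2 mm, then the force built up, so the knob is at its stop and it was left on for over 1.3 s. I push it back.

Run:
```python
from h import *
X,Y=.6201,.2063
bot.move_straight([X,Y,.058],v=.03); st()
for z in(.0565,.0555,.0545,.0535):
    bot.move_straight([X,Y,z],v=.03); st()
    if bot.current_force()[2]>22: break
claw.gripper_to(.085); st()
bot.move_straight([X,Y,.16],v=.15)
go(.42,.05,.25,np.radians(88.1)); st()
S=[]
for n in("top","side"):
    p,d=camera(n); a=p[:,:,::-1].copy(); cv2.imwrite(f"pics/{n}6.png",a)
    u,v=proj(n,[.55,.21,.03]).astype(int)
    S.append(cv2.resize(a[v-60:v+60,u-50:u+50],(400,480),interpolation=cv2.INTER_CUBIC))
cv2.imwrite("pics/crop6.png",np.hstack(S))
b4=cv2.imread("pics/side4.png"); kn=proj("side",[.62,.206,.075]).astype(int)
for n,im in(("before",b4),("after",a)):
    c=im[kn[1]-20:kn[1]+12,kn[0]-9:kn[0]+9].max(-1)<60; print(n,np.where(c.sum(1)>4)[0][[0,-1]])
```

```text
t42.42 p [0.6203 0.2071 0.0579] gap 0.0262 gf 53.5 F [ 0.9  4.8 -1.4]
t42.67 p [0.6203 0.2071 0.0568] gap 0.0263 gf 53.7 F [-1.1  4.7  2.1]
t42.92 p [0.6204 0.2071 0.0567] gap 0.0260 gf 54.4 F [-3.8  2.9  9.3]
t43.17 p [0.6205 0.2071 0.0566] gap 0.0264 gf 55.1 F [-6.6  3.  15.9]
t43.42 p [0.6205 0.2072 0.0565] gap 0.0256 gf 55.8 F [-7.7  2.3 24. ]
t44.02 p [0.62   0.2062 0.0532] gap 0.0852 gf 0.0 F [0.6 0.1 0.1]
t45.93 p [0.4211 0.0503 0.25  ] gap 0.0851 gf 0.0 F [-0.2  0.7  0.8]
before [16 26]
after [16 26]
```

View pics/crop6.png

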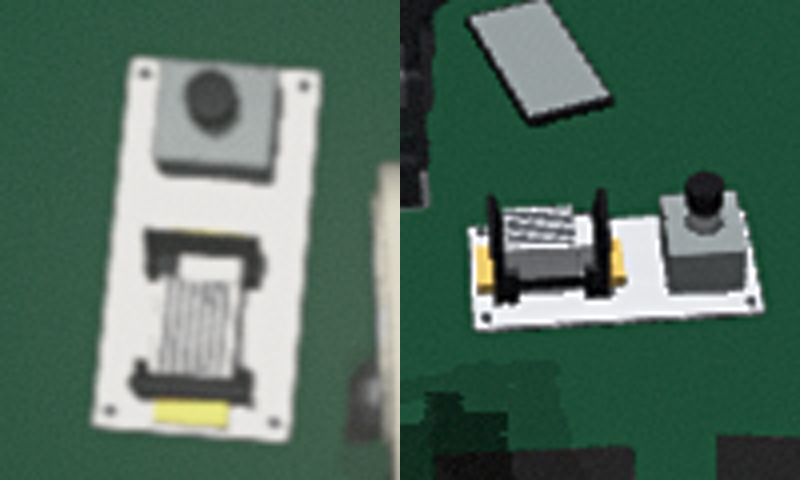

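The knob is back where it started (side crop (705,190), same as before), and the module is still seated at (540,245). I hand the job in.

```bash
python3 -c "
from plant import workorder
print(workorder.close_job())"
```

```text
the job is handed in; nothing more can be done
None
```

The job is handed in after about 46 s: the module is seated in the jig with its notch at the post, and the knob was pulled to its stop, held on over a second and pushed fully back; on the first try the module went in half a turn wrong and touched the post at about 15 N, so I lifted it, turned it and seated it.

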